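# Crack the walnut with the meat pounder

### The arm

A 7-joint arm with a two-finger parallel gripper is mounted at the origin on the work surface. World frame = base frame: x ahead of the robot, y to its left, z up, the work surface at z = 0. Lengths are in m, angles in rad, forces in N, time in s.
With the tool pointing down it reaches from about 0.4 to 0.925 m from the base axis. Payload 4.1 kg.
Tool frame: the origin (TCP) lies between the finger pads; the fingertips stand 14 mm ahead of it and the grasp point (between the pads) lies 5 mm behind it; z points along the fingers, y is the line along which they close (so a half turn about z gives the same grasp; the last joint's range is limited). The gripper opens to 85 mm and grips with 20 to 120 N. Pads are 22 mm wide; open, the fingers measure 114 mm over their backs; the gripper's body (76 mm by 85 mm) begins 54 mm behind the grasp point. The pads swing forward as they close: fully open they stand 13 mm farther back than shut.
Start: joints at [-1.428, 0.398, 0.045, 1.537, -0.019, 1.207, -0.051], TCP at [0.156, 0.631, 0.245] pointing down, gripper open.
Joint ranges: [-2.82, 2.82], [-0.49, 2.23], [-1.37, 1.46], [0, 2.46], [-1.36, 4.5], [0.23, 2], [-2.94, 2.94]. Speed limits (rad/s): [2.57, 2.57, 3.14, 3.14, 3.14, 3.14, 3.14].

### API

Orientations are given as a rotation vector (axis times angle).
In Python, from station import arm gives the robot as it stands.
- The arm moves only by the tool advance, called as a command line: name --argument value ..., lists and objects as JSON in quotes. Schema: {"type":"object","properties":{"rows":{"type":"array","items":{"type":"array","items":{"type":"array","items":{"type":"number"},"minItems":7,"maxItems":7},"minItems":1,"maxItems":12},"minItems":1,"maxItems":1},"only":{"type":"string"},"quiet":{"type":"boolean"},"lines":{"type":"string"}},"required":["rows"],"additionalProperties":false}. rows is a list that holds a single list of rows (three levels of brackets), with 1 to 12 rows, each of 7 numbers: a rotation vector rx, ry, rz in a scale on which 1.0 is 2 rad, then dx, dy, dz in parts of the range, where 1.0 means 0.5 m, then the finger opening in m; each row is the pose to reach, as a shift and turn from the pose commanded when the call began, along the tool's axes at that moment; what a row does not reach only later rows make up. A row lasts 1/10 s, in which the tool goes at most 0.05 m and 0.15 rad, less where a joint would pass 70% of its speed; a pose out of reach is approached as far as the arm can. The fingers move at their own pace and stop on an object; the grip force is fixed at half the most. Time passes only in rows, so rows that do not move let the fingers close. The tool returns the time, the measured TCP pose, the force, the opening and the grip force at its end. only (a regular expression) keeps the lines of the reply that match it, lines (a string "A,B") keeps lines A to B, and quiet returns only ok. Shift and turn numbers lie between -1 and 1, and a call with a number outside is refused. Input that does not fit is refused with a message, and nothing moves.
- arm.sense(): the state, without advancing time (a new reading comes with each control period).
- arm.read_camera(name): name is "scene" or "top" or "wrist"; returns (picture, depth): 480x640x3 uint8, red, green, blue; 480x640 float32, m along the optical axis (not along the pixel's ray), 0 where there is no reading.
- arm.camera_model(name): a dict with "vfov" (degrees; the focal length in pixels is half the picture's height over the tangent of half this angle, whatever the lens; pixels are square), "cx", "cy" (the principal point, pixels), "dist_coeffs" ([k1, k2, p1, p2, k3] as OpenCV has them; the pictures are not rectified), "R" (3x3) and "t" (3): a world point X has camera coordinates R X + t. Camera axes: x right, y down, z forward; pixel columns grow to the right and rows downward; lengths in m; the calibration is good to about 2 mm. A picture is of the moment at which its call begins: read the wrist's pose just before it. camera_model takes no time and is no camera call; for the wrist camera it gives the pose at the moment of the call.
- arm.close_job(): hands the job in; it is judged then, once.
The state is a dict: "time": time; "q": joint angles; "joint_vel": joint speeds; "joint_torque": joint torques, N m; "eef_pos": TCP position; "tool_rot": TCP orientation; "wrist_force": force on the tool from outside, world axes, zero at the start; "ft_torque": the same for the moment, N m; "finger_gap": finger opening in m; "finger_force": force on a finger pad.
Only numpy, scipy, OpenCV 4.12 (cv2) and the standard library are available. Lean on these libraries where they do the work, as an engineer would, in place of code of your own. Each camera call takes 0.05 s, during which the arm holds its last target. There are 200 camera calls.

### The job

Crack the walnut: pick up the steel meat pounder and, holding it, knock the red cap of the nutcracker all the way down to its stop. Then set the pounder down standing upright wholly on the round cork trivet, and let go of it. Do not push down the green cap of the other nutcracker.

Things in the scene. Friction and masses are not known exactly. Their poses are not given: they have to be found in the camera images.
- pounder: Meat pounder (mallet with upright handle) standing loose on the counter: bright steel disc 66 mm across, 24 mm thick, its flat underside the striking face; plain round black handle 26 mm across rising from its middle, 24 to 130 mm above the underside. 0.34 to 0.56 kg. Origin: centre of the underside; z runs up the handle. (A pale wooden masher of similar shape is not it.)
- red_plunger: Sprung plunger of the walnut cracker: flat round red cap, 40 mm across, 16 mm thick. Origin: centre of the cap's top, 116 mm above the counter at rest; z is up. Slides straight down 18 mm to a hard stop; 4 N starts it, 11 N holds it at the stop; springs back when released. Cracker fixed to the counter: base 90 x 90 mm, two posts, a steel bridge 90 x 30 mm under the cap, its top 80 mm up.
- green_plunger: Sprung plunger of a second cracker of the same shape and size, with a green cap and a hazelnut inside; leave it up. Origin: centre of the cap's top face, 116 mm above the counter at rest; z is up. The centres of the two caps are at least 120 mm apart.
- trivet: Round cork trivet, 160 mm across and 8 mm thick, lying fixed on the counter. Origin: centre of its underside; z is up.

How it is judged:
On the way, in this order (a step that is already met when the one before it is completed fails the run):
1. the red cap is knocked down at least 14 of its 18 mm by the pounder held in the gripper (height (world z) of red_plunger below 0.102 m and contact force between pounder and red_plunger above 2 N and contact force between the fingers and pounder above 2 N), for 0.02 s.
2. the pounder, still held, is brought down to within 15 mm of the trivet's top, wholly over it (z of pounder in the frame of trivet below 0.023 m and horizontal distance between pounder and trivet below 0.05 m and contact force between the fingers and pounder above 1 N), for 0.02 s.
At the end, for the whole second after the job is handed in: The pounder stands upright (within 6 degrees), at rest and released, with its disc wholly on the cork trivet (centres within 50 mm), and both caps are up (within 5 mm of their rest height) (horizontal distance between pounder and trivet below 0.05 m and z of pounder in the frame of trivet between 0.004 and 0.012 m and angle between pounder's own z axis and vertical below 0.1 rad and linear speed of pounder below 0.02 m/s and height (world z) of each of red_plunger, green_plunger above 0.111 m and not (contact force between the fingers and pounder above 0.1 N)); the robot touches nothing.
It fails at once if the green cap is pushed down more than 5 mm (height (world z) of green_plunger below 0.111 m).
It also fails if it takes over 45 s, if anything falls off the work surface, if the arm or the gripper's body presses on something with over 40 N, if the wrist force passes 120 N, or if a joint passes its speed limit or range.

## Working session

There is one attempt and no reset: what is moved stays moved. The work goes in short steps, Python scripts to look and compute and a tool call to move; the robot and the scene stay as the last step left them, time stands still between calls to the robot, and variables do not carry over. Pictures are saved under pics/ and viewed, at most 10 in all, crops included, and the job is handed in when it is done.

```bash
ls; mkdir -p pics
```

Create h.py:
```python
import numpy as np, cv2
from station import arm
def K(m):
    f=240/np.tan(np.radians(m["vfov"])/2); return np.array([[f,0,m["cx"]],[0,f,m["cy"]],[0,0,1.]])
def ray(m,px):
    u=cv2.undistortPoints(np.array(px,float).reshape(-1,1,2),K(m),np.array(m["dist_coeffs"],float)).reshape(-1,2)
    R=np.array(m["R"]);t=np.array(m["t"])
    d=np.c_[u,np.ones(len(u))]@R; return -R.T@t,d
def onplane(m,px,z):
    c,d=ray(m,px); return c+d*((z-c[2])/d[:,2])[:,None]
def cloud(m,depth):
    v,u=np.mgrid[0:480,0:640]; c,d=ray(m,np.c_[u.ravel(),v.ravel()])
    return (c+d*depth.ravel()[:,None]).reshape(480,640,3)
```

Run:
```python
from h import *
for n in ("scene","top"):
    m=arm.camera_model(n); p,d=arm.read_camera(n); np.savez(f"pics/{n}.npz",p=p,d=d)
    cv2.imwrite(f"pics/{n}.png",p[:,:,::-1]); print(m)
print(arm.sense())
```

```text
pics
station.py
{'vfov': 44.06208712128346, 'cx': 323.9297185090655, 'cy': 235.1639656618438, 'dist_coeffs': array([-0.14610864,  0.        ,  0.        ,  0.        ,  0.        ]), 'R': array([[-0.79902617,  0.6008057 , -0.02428353],
       [ 0.33188356,  0.40698372, -0.85100973],
       [-0.50140849, -0.68803835, -0.52458818]]), 't': array([ 0.4113752 , -0.08024262,  1.55181014])}
{'vfov': 48.760274244700035, 'cx': 324.7832884651947, 'cy': 234.99499052692948, 'dist_coeffs': array([-0.12408055,  0.        ,  0.        ,  0.        ,  0.        ]), 'R': array([[-0.01509189, -0.99978669, -0.01409968],
       [-0.98993351,  0.01692483, -0.14051758],
       [ 0.14072624,  0.01183707, -0.98997778]]), 't': array([0.01023363, 0.54177775, 1.01265748])}
{'time': 0.1, 'q': array([-1.42798665,  0.39911861,  0.04504869,  1.53772222, -0.01871418,
        1.20693209, -0.05071871]), 'joint_vel': array([-0.00018247,  0.00063754,  0.0001669 , -0.00231641,  0.0014399 ,
        0.00079034, -0.00136662]), 'joint_torque': array([ 3.31534153e-03, -4.76261401e+01,  1.36983465e+00, -2.54947096e+01,
        1.19729750e-02,  5.12328596e-03, -5.39130340e-06]), 'eef_pos': array([0.15549651, 0.63057087, 0.24438136]), 'tool_rot': array([-3.78776205e-01, -3.11857375e+00,  2.75770448e-03]), 'wrist_force': array([0.36559842, 0.4212721 , 1.16442464]), 'ft_torque': array([-0.03509163, -0.03350158, -0.01323445]), 'finger_force': 0.0, 'finger_gap': 0.08548360726659393}
```

View pics/scene.png

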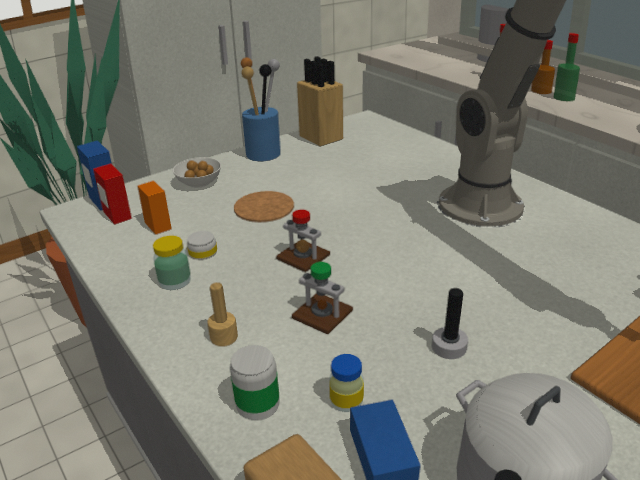

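View pics/top.png

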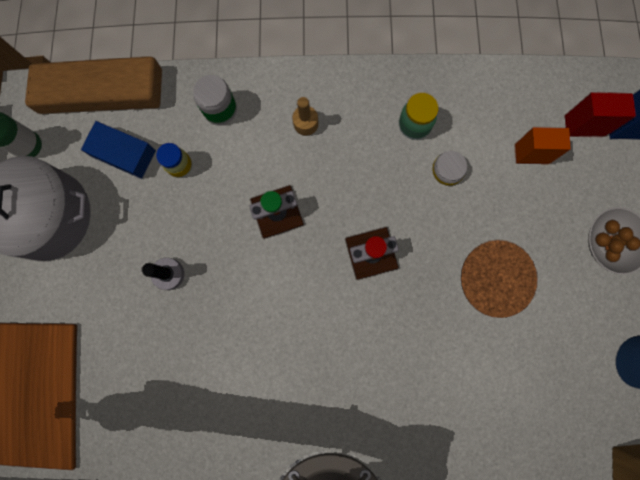

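The scene picture shows the pounder at (452,325), red cap at (301,217), green cap at (321,270) and trivet at (264,206). In the top picture they are at (163,272), (375,247), (271,202) and (499,278). The masher at (305,115) in the top picture is not the target.

Run:
```python
from h import *
def hsv(p): return cv2.cvtColor(p,cv2.COLOR_RGB2HSV)
boxes={"top":dict(red=(360,232,392,264),green=(255,188,287,216),trivet=(450,230,550,330),pound=(130,240,215,300)),
"scene":dict(red=(285,205,315,228),green=(305,258,335,285),trivet=(225,185,300,225),pound=(425,280,475,362))}
for n in boxes:
    z=np.load(f"pics/{n}.npz");p,d=z["p"],z["d"];m=arm.camera_model(n);C=cloud(m,d);H=hsv(p)
    def box(k):
        a,b,c,e=boxes[n][k];M=np.zeros((480,640),bool);M[b:e,a:c]=1;return M&(d>0)
    for k in("red","green"):
        h=H[...,0];s=H[...,1]>150
        M=box(k)&s&(((h<8)|(h>172)) if k=="red" else ((h>45)&(h<80)))
        P=C[M]; T=C[M&(C[...,2]>.111)]
        (c,r)=cv2.minEnclosingCircle(T[:,:2].astype(np.float32)*1000)
        print(n,k,M.sum(),len(T),T.mean(0).round(4),"circ",np.round(c,1),round(r,1),"zmax",P[:,2].max().round(4))
    M=box("trivet")&(H[...,1]>90)&(H[...,0]<20)
    cs,_=cv2.findContours(M.astype(np.uint8),0,cv2.CHAIN_APPROX_NONE);c=max(cs,key=cv2.contourArea)[:,0]
    P=onplane(m,c,.006);(cc,r)=cv2.minEnclosingCircle(P[:,:2].astype(np.float32)*1000);print(n,"trivet",cc,r,P.mean(0))
    M=box("pound")
    for lo,hi in((.018,.03),(.035,.06),(.06,.09),(.09,.122),(.126,.14)):
        T=C[M&(C[...,2]>lo)&(C[...,2]<hi)]
        if len(T)>5:
            (c,r)=cv2.minEnclosingCircle(T[:,:2].astype(np.float32)*1000);print(n,"pound",lo,hi,len(T),T.mean(0).round(4),np.round(c,1),round(r,1))
print(arm.camera_model("top")["R"].T@-arm.camera_model("top")["t"],arm.camera_model("scene")["R"].T@-arm.camera_model("scene")["t"])
```

Add to h.py:
```python
from scipy.spatial.transform import Rotation as Ro
def to(x,y,z):
    s=arm.sense(); R=Ro.from_rotvec(s["tool_rot"]); 
    print("t",s["time"],"pos",s["eef_pos"].round(4),"tilt",R.as_matrix()[:,2].round(4),"shift",R.inv().apply(np.array([x,y,z])-s["eef_pos"]).round(4),"F",s["wrist_force"].round(2),"gap",round(s["finger_gap"],4),round(s["finger_force"],1))
```

```bash
python3 -c "
from h import *
to(.4715,.326,.2)"
```

```text
t 0.1 pos [0.1555 0.6306 0.2444] tilt [-3.0e-04 -1.7e-03 -1.0e+00] shift [-0.3797 -0.22    0.0448] F [0.37 0.42 1.16] gap 0.0855 0.0
```

Units first: shifts go in shares of 0.5 m and turns go in shares of 2 rad. So -0.38 m / 0.5 = -0.76, -0.355 m / 0.5 = -0.71.

advance --rows '[[[0,0,0,-0.08,-0.046,0,0.085],[0,0,0,-0.16,-0.092,0,0.085],[0,0,0,-0.24,-0.14,0,0.085],[0,0,0,-0.32,-0.186,0,0.085],[0,0,0,-0.4,-0.232,0.02,0.085],[0,0,0,-0.48,-0.278,0.04,0.085],[0,0,0,-0.56,-0.324,0.06,0.085],[0,0,0,-0.64,-0.37,0.08,0.085],[0,0,0,-0.71,-0.412,0.09,0.085],[0,0,0,-0.76,-0.44,0.09,0.085],[0,0,0,-0.76,-0.44,0.09,0.085],[0,0,0,-0.76,-0.44,0.09,0.085]]]'

```text
time: 1.3
eef_pos: [0.4719, 0.3262, 0.1999]
tool_rot: [-0.381, -3.117, 0.0]
wrist_force: [-0.3, -0.2, 0.3]
finger_gap: 0.085
finger_force: 0.0
```

Run:
```python
from h import *
to(.4715,.326,.085)
m=arm.camera_model("wrist");p,d=arm.read_camera("wrist");C=cloud(m,d)
cv2.imwrite("pics/w1.png",p[:,:,::-1])
for lo,hi in((.02,.028),(.126,.136)):
    T=C[(d>0)&(C[...,2]>lo)&(C[...,2]<hi)&(np.hypot(C[...,0]-.4715,C[...,1]-.326)<.05)]
    if len(T)>5:print(lo,len(T),cv2.minEnclosingCircle(T[:,:2].astype(np.float32)*1000),T.mean(0))
```

```text
t 1.3 pos [0.4719 0.3262 0.1999] tilt [-0.001 -0.    -1.   ] shift [ 0.0002 -0.0002  0.1149] F [-0.3  -0.24  0.34] gap 0.085 0.0
0.02 3213 ((471.3967590332031, 325.8295593261719), 32.903717041015625) [0.46351354 0.32789375 0.02466701]
0.126 1719 ((470.92333984375, 325.8526306152344), 12.889639854431152) [0.47013028 0.32599827 0.13035848]
```

View pics/w1.png

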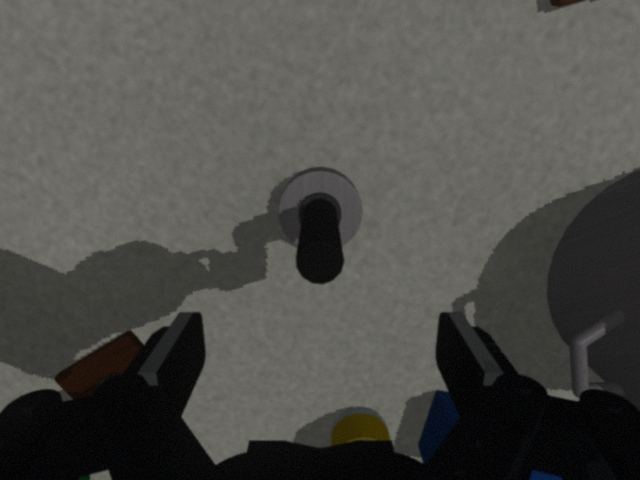

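The wrist view shows the handle top at (320,262) and the disc at (320,208), centred between the pads at columns about 200 and 440. The measured position agrees within 1 mm, so I'm descending and gripping.

To row units: 0.115 m / 0.5 = 0.23, 0.11 m / 0.5 = 0.22.

advance --rows '[[[0,0,0,0,0,0.06,0.085],[0,0,0,0,0,0.13,0.085],[0,0,0,0,0,0.19,0.085],[0,0,0,0,0,0.22,0.085],[0,0,0,0,0,0.23,0.085],[0,0,0,0,0,0.23,0.085],[0,0,0,0,0,0.23,0],[0,0,0,0,0,0.23,0],[0,0,0,0,0,0.23,0],[0,0,0,0,0,0.23,0],[0,0,0,0,0,0.23,0],[0,0,0,0,0,0.23,0]]]'

```text
time: 2.55
eef_pos: [0.4722, 0.3264, 0.086]
tool_rot: [0.379, 3.118, 0.0]
wrist_force: [-0.5, -1.2, 5.6]
finger_gap: 0.0248
finger_force: 58.5
```

advance --rows '[[[0,0,0,0,0,0,0],[0,0,0,0,0,0,0],[0,0,0,0,0,-0.04,0],[0,0,0,0,0,-0.1,0],[0,0,0,0,0,-0.18,0],[0,0,0,0,0,-0.26,0],[0,0,0,0,0,-0.32,0],[0,0,0,0,0,-0.34,0],[0,0,0,0,0,-0.34,0]]]'

```text
time: 3.45
eef_pos: [0.4721, 0.3269, 0.2556]
tool_rot: [0.378, 3.118, 0.002]
wrist_force: [-0.7, -0.1, -4.6]
finger_gap: 0.0247
finger_force: 59.8
```

```bash
python3 -c "
from h import *
to(.509,-.0917,.255)"
```

```text
t 3.45 pos [0.4721 0.3269 0.2556] tilt [ 0.001   0.0012 -1.    ] shift [-1.360e-01 -3.976e-01  1.000e-04] F [-0.7  -0.15 -4.62] gap 0.0247 59.8
```

To row units: -0.398 m / 0.5 = -0.796, -0.136 m / 0.5 = -0.272.

advance --rows '[[[0,0,0,-0.008,-0.024,0,0],[0,0,0,-0.024,-0.072,0,0],[0,0,0,-0.048,-0.142,0,0],[0,0,0,-0.076,-0.22,0,0],[0,0,0,-0.104,-0.3,0,0],[0,0,0,-0.132,-0.388,0,0],[0,0,0,-0.16,-0.476,0,0],[0,0,0,-0.19,-0.56,0,0],[0,0,0,-0.22,-0.64,0,0],[0,0,0,-0.244,-0.71,0,0],[0,0,0,-0.262,-0.764,0,0],[0,0,0,-0.272,-0.796,0,0]]]'

```text
time: 4.65
eef_pos: [0.5061, -0.0967, 0.2528]
tool_rot: [-0.386, -3.113, 0.004]
wrist_force: [-0.6, 0.6, -3.5]
finger_gap: 0.0246
finger_force: 59.6
```

advance --rows '[[[0,0,0,0,0,0,0],[0,0,0,0,0,0,0]]]'

```text
time: 4.85
eef_pos: [0.5071, -0.0923, 0.2534]
tool_rot: [-0.38, -3.115, -0.0]
wrist_force: [-0.2, 0.2, -3.3]
finger_gap: 0.0249
finger_force: 59.7
```

Run:
```python
from h import *
to(.509,-.0917,.2)
m=arm.camera_model("scene");p,d=arm.read_camera("scene");C=cloud(m,d)
np.savez("pics/s2.npz",p=p,d=d);cv2.imwrite("pics/s2.png",cv2.resize(p[100:300,180:440,::-1],(780,600)))
e=arm.sense()["eef_pos"]
for lo,hi in((.160,.168),(.169,.182),(.184,.191),(.196,.21)):
    M=(d>0)&(C[...,2]>lo)&(C[...,2]<hi)&(np.hypot(C[...,0]-e[0],C[...,1]-e[1])<.05)
    T=C[M]
    if len(T)>5: print(lo,hi,len(T),T.mean(0).round(4),cv2.minEnclosingCircle(T[:,:2].astype(np.float32)*1000))
```

```text
t 4.85 pos [ 0.5071 -0.0923  0.2534] tilt [-3.9e-03  7.0e-04 -1.0e+00] shift [-0.0019  0.0011  0.0534] F [-0.18  0.24 -3.26] gap 0.0249 59.7
0.169 0.182 163 [ 0.5203 -0.0704  0.1758] ((508.29681396484375, -85.67174530029297), 32.92154312133789)
0.184 0.191 153 [ 0.5165 -0.077   0.1886] ((506.73974609375, -91.25187683105469), 35.67091751098633)
0.196 0.21 88 [ 0.511  -0.0842  0.2016] ((507.92083740234375, -90.43353271484375), 17.055191040039062)
```

View pics/s2.png

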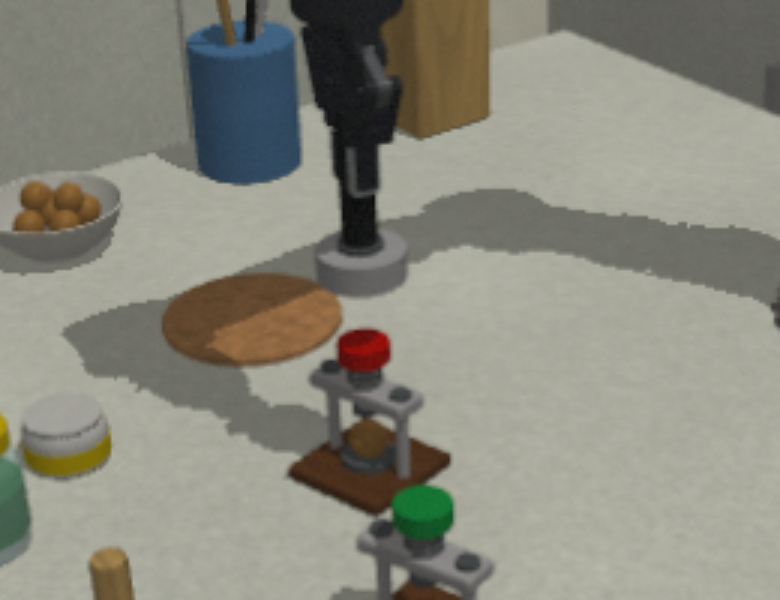

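The pounder hangs upright over the red cap, with the disc at (362,262) and the cap at (363,350) in the crop. The underside is at about 0.168 m, so I'm pressing down about 17 mm past contact.

To row units: 0.069 m / 0.5 = 0.138, 0.068 m / 0.5 = 0.136.

advance --rows '[[[0,0,0,-0.004,0.002,0.03,0],[0,0,0,-0.004,0.002,0.06,0],[0,0,0,-0.004,0.002,0.084,0],[0,0,0,-0.004,0.002,0.1,0],[0,0,0,-0.004,0.002,0.112,0],[0,0,0,-0.004,0.002,0.122,0],[0,0,0,-0.004,0.002,0.13,0],[0,0,0,-0.004,0.002,0.136,0],[0,0,0,-0.004,0.002,0.138,0],[0,0,0,-0.004,0.002,0.138,0]]]'

```text
time: 5.9
eef_pos: [0.5108, -0.0913, 0.1867]
tool_rot: [-0.379, -3.118, -0.002]
wrist_force: [-4.1, 3.1, 6.2]
finger_gap: 0.025
finger_force: 60.5
```

Run:
```python
from h import *
to(.509,-.0917,.1835)
for n,b in (("scene",(280,200,325,240)),("top",(340,220,410,280))):
    m=arm.camera_model(n);p,d=arm.read_camera(n);C=cloud(m,d);H=cv2.cvtColor(p,cv2.COLOR_RGB2HSV)
    M=(d>0)&(H[...,1]>150)&((H[...,0]<8)|(H[...,0]>172));M[:b[1]]=0;M[b[3]:]=0;M[:,:b[0]]=0;M[:,b[2]:]=0
    T=C[M]
    if len(T): print(n,len(T),T[:,2].min(),T[:,2].max(),np.percentile(T[:,2],[5,95]))
    if n=="scene":
        G=C[(d>0)&(np.hypot(C[...,0]-.509,C[...,1]+.0917)<.033)&(C[...,2]>.09)&(C[...,2]<.16)];h,e=np.histogram(G[:,2],14,(.09,.16));print(h)
```

```text
t 5.9 pos [ 0.5108 -0.0913  0.1867] tilt [-3.0e-04  1.5e-03 -1.0e+00] shift [ 0.0016 -0.0008  0.0032] F [-4.08  3.13  6.16] gap 0.025 60.5
scene 21 0.0868466815286596 0.09341670044050643 [0.08716183 0.09302306]
[ 13   1  20  28  17  26 135 115  43  19  24  25  26  24]
top 2 0.008529680400362505 0.01088239666283286 [0.00864732 0.01076476]
```

Spring force is about 9.5 N, which puts the travel near 14 mm. That's marginal, so I'll push a little further to the stop.

To row units: 0.006 m / 0.5 = 0.012, 0.004 m / 0.5 = 0.008.

advance --rows '[[[0,0,0,0,0,0.004,0],[0,0,0,0,0,0.008,0],[0,0,0,0,0,0.012,0],[0,0,0,0,0,0.012,0]]]'

```text
time: 6.4
eef_pos: [0.5116, -0.0918, 0.1837]
tool_rot: [0.379, 3.118, 0.004]
wrist_force: [-8.6, 3.2, 22.4]
finger_gap: 0.0246
finger_force: 62.6
```

```bash
python3 -c "
from h import *
to(.509,-.0917,.255)"
```

```text
t 6.4 pos [ 0.5116 -0.0918  0.1837] tilt [ 0.0014  0.0023 -1.    ] shift [ 0.0025 -0.0003 -0.0713] F [-8.61  3.19 22.42] gap 0.0246 62.6
```

At the hard stop (about 25 N). Next I lift and go to the trivet.

To row units: -0.075 m / 0.5 = -0.15, -0.07 m / 0.5 = -0.14.

advance --rows '[[[0,0,0,0,0,-0.02,0],[0,0,0,0,0,-0.06,0],[0,0,0,0,0,-0.11,0],[0,0,0,0,0,-0.14,0],[0,0,0,0,0,-0.15,0],[0,0,0,0,0,-0.15,0]]]'

```text
time: 7.0
eef_pos: [0.5115, -0.0924, 0.2554]
tool_rot: [0.379, 3.116, -0.001]
wrist_force: [-0.3, -0.4, -3.8]
finger_gap: 0.0249
finger_force: 59.8
```

```bash
python3 -c "
from h import *
to(.451,-.352,.255)"
```

```text
t 7.0 pos [ 0.5115 -0.0924  0.2554] tilt [ 2.1e-03 -6.0e-04 -1.0e+00] shift [-0.0035 -0.2665  0.0004] F [-0.28 -0.4  -3.82] gap 0.0249 59.8
```

To row units: -0.267 m / 0.5 = -0.534, -0.264 m / 0.5 = -0.528.

advance --rows '[[[0,0,0,0,-0.02,0,0],[0,0,0,-0.002,-0.07,0,0],[0,0,0,-0.002,-0.13,0,0],[0,0,0,-0.004,-0.2,0,0],[0,0,0,-0.004,-0.27,0,0],[0,0,0,-0.006,-0.34,0,0],[0,0,0,-0.006,-0.4,0,0],[0,0,0,-0.006,-0.46,0,0],[0,0,0,-0.008,-0.5,0,0],[0,0,0,-0.008,-0.528,0,0],[0,0,0,-0.008,-0.534,0,0],[0,0,0,-0.008,-0.534,0,0]]]'

```text
time: 8.2
eef_pos: [0.4499, -0.3525, 0.2543]
tool_rot: [-0.381, -3.117, -0.001]
wrist_force: [0.4, 0.6, -3.7]
finger_gap: 0.0245
finger_force: 59.7
```

Run:
```python
from h import *
to(.451,-.352,.094)
e=arm.sense()["eef_pos"]
m=arm.camera_model("scene");p,d=arm.read_camera("scene");C=cloud(m,d)
cv2.imwrite("pics/s3.png",cv2.resize(p[80:280,160:420,::-1],(780,600)))
M=(d>0)&(np.hypot(C[...,0]-e[0],C[...,1]-e[1])<.045)&(C[...,2]>.12)
h,b=np.histogram(C[M][:,2],35,(.15,.22));print(h,C[M][:,2].min())
T=C[M&(C[...,2]<.19)];print(cv2.minEnclosingCircle(T[:,:2].astype(np.float32)*1000))
```

```text
t 8.2 pos [ 0.4499 -0.3525  0.2543] tilt [-1.8e-03  6.0e-04 -1.0e+00] shift [-0.0013  0.0007  0.1603] F [ 0.42  0.62 -3.73] gap 0.0245 59.7
[ 0  0  0  0  0  0  0  0  3  6 12 20 18 22 19 21 23 15 22 20 41 77 45 15
 17  7  8 10  9  5  7  4 10  9  7] 0.167058513224559
((452.9811706542969, -343.0772399902344), 32.539039611816406)
```

View pics/s3.png

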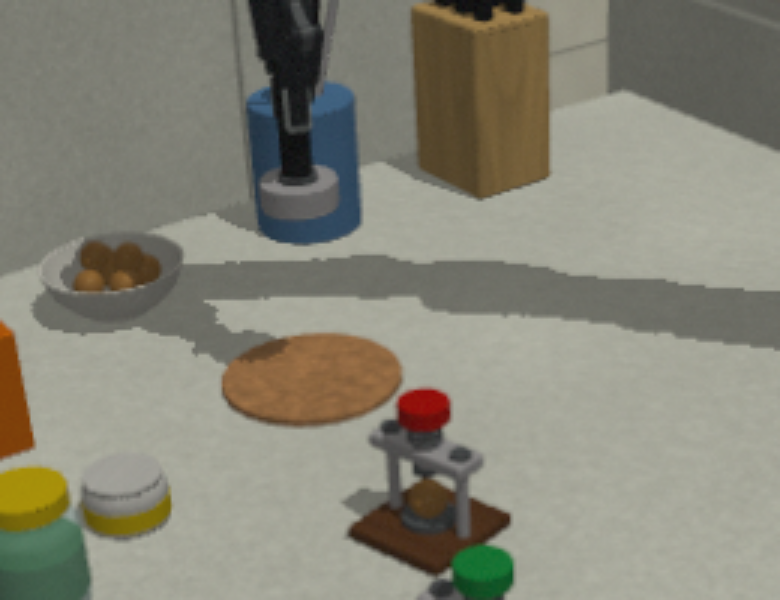

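The pounder is still upright in the grip at (300,195), the red cap has sprung back up, and the trivet at (312,378) is clear. The underside is about 85 mm below the TCP, so I'm lowering 0.161 m.

To row units: 0.161 m / 0.5 = 0.322, 0.159 m / 0.5 = 0.318.

advance --rows '[[[0,0,0,-0.002,0,0.04,0],[0,0,0,-0.002,0,0.11,0],[0,0,0,-0.002,0,0.18,0],[0,0,0,-0.002,0,0.24,0],[0,0,0,-0.002,0,0.28,0],[0,0,0,-0.002,0,0.298,0],[0,0,0,-0.002,0,0.308,0],[0,0,0,-0.002,0,0.314,0],[0,0,0,-0.002,0,0.318,0],[0,0,0,-0.002,0,0.32,0],[0,0,0,-0.002,0,0.322,0],[0,0,0,-0.002,0,0.322,0]]]'

```text
time: 9.45
eef_pos: [0.452, -0.3525, 0.0946]
tool_rot: [0.379, 3.118, -0.0]
wrist_force: [0.1, 0.7, -4.0]
finger_gap: 0.0251
finger_force: 59.8
```

```bash
python3 -c "
from h import *
to(.451,-.352,.0935)"
```

```text
t 9.45 pos [ 0.452  -0.3525  0.0946] tilt [ 6.e-04 -1.e-04 -1.e+00] shift [0.0011 0.0002 0.0011] F [ 0.15  0.73 -3.96] gap 0.0251 59.8
```

Not touching yet, so I'm going down in 1 mm steps.

To row units: 0.002 m / 0.5 = 0.004, 0.001 m / 0.5 = 0.002.

advance --rows '[[[0,0,0,0,0,0.002,0],[0,0,0,0,0,0.002,0],[0,0,0,0,0,0.004,0],[0,0,0,0,0,0.004,0]]]'

```text
time: 9.85
eef_pos: [0.4521, -0.3529, 0.0939]
tool_rot: [0.379, 3.117, 0.001]
wrist_force: [-2.5, 2.2, 7.9]
finger_gap: 0.0246
finger_force: 61.2
```

To row units: -0.0005 m / 0.5 = -0.001.

advance --rows '[[[0,0,0,0,0,-0.001,0],[0,0,0,0,0,-0.001,0],[0,0,0,0,0,-0.001,0.085],[0,0,0,0,0,-0.001,0.085],[0,0,0,0,0,-0.001,0.085],[0,0,0,0,0,-0.001,0.085],[0,0,0,0,0,-0.001,0.085],[0,0,0,0,0,-0.001,0.085],[0,0,0,0,0,-0.001,0.085],[0,0,0,0,0,-0.001,0.085]]]'

```text
time: 10.85
eef_pos: [0.4518, -0.3523, 0.0927]
tool_rot: [-0.379, -3.119, -0.0]
wrist_force: [-0.8, 0.6, 0.2]
finger_gap: 0.085
finger_force: 0.0
```

advance --rows '[[[0,0,0,0,0,-0.02,0.085],[0,0,0,0,0,-0.06,0.085],[0,0,0,0,0,-0.12,0.085],[0,0,0,0,0,-0.2,0.085],[0,0,0,0,0,-0.28,0.085],[0,0,0,0,0,-0.32,0.085],[0,0,0,0,0,-0.32,0.085],[0,0,0,0,0,-0.32,0.085]]]'

```text
time: 11.65
eef_pos: [0.4517, -0.3523, 0.2531]
tool_rot: [0.379, 3.118, 0.0]
wrist_force: [0.3, 0.2, -0.2]
finger_gap: 0.085
finger_force: 0.0
```

Run:
```python
from h import *
m=arm.camera_model("scene");p,d=arm.read_camera("scene");C=cloud(m,d)
cv2.imwrite("pics/s4.png",cv2.resize(p[80:280,160:420,::-1],(780,600)))
for lo,hi in((.015,.034),(.05,.1),(.134,.142)):
    T=C[(d>0)&(C[...,2]>lo)&(C[...,2]<hi)&(np.hypot(C[...,0]-.451,C[...,1]+.352)<.06)]
    if len(T)>5: print(lo,len(T),T[:,2].max(),cv2.minEnclosingCircle(T[:,:2].astype(np.float32)*1000))
```

```text
0.015 270 0.03396806695110932 ((450.39794921875, -347.3433532714844), 35.51325607299805)
0.05 177 0.09927075184753431 ((452.9546813964844, -345.79925537109375), 16.0887508392334)
0.134 47 0.14051690671059003 ((450.4925537109375, -346.96685791015625), 15.290771484375)
```

View pics/s4.png

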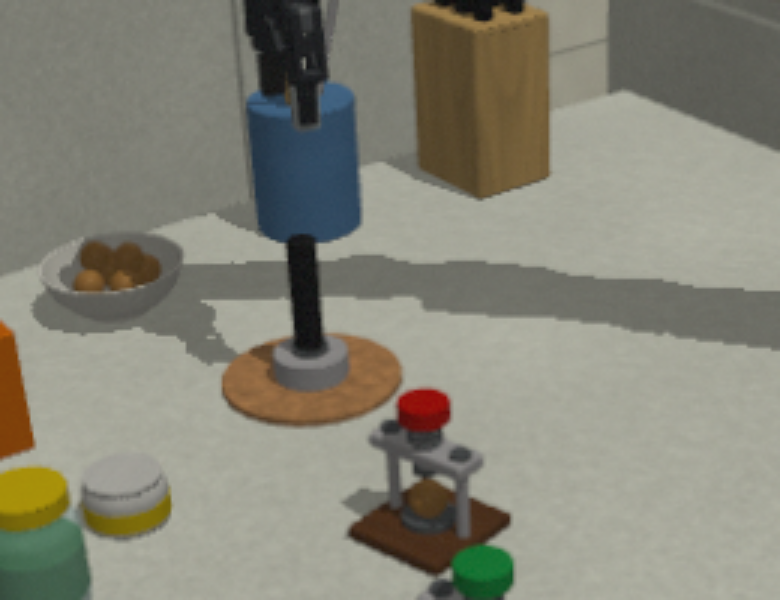

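The pounder stands upright at the middle of the trivet (disc at (312,362)), released. Both caps are up, and the gripper is clear above it.

```bash
python3 -c "
from station import arm
print(arm.close_job())"
```

```text
the job is handed in; nothing more can be done
None
```

I knocked the red cap down to its stop with the held pounder, stood the pounder upright and released on the trivet, never touched the green cap, and handed the job in at about 11.7 s; no verdict was returned.

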